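Guarded start of the dust extractor

TASK

Start the dust extractor from the station with the yellow guard: flip the yellow guard up until it stays open by itself, then press the green button beneath it all the way down and let it spring back. Leave the yellow guard open, and leave the guard of the blue station shut.

Things in the scene. Friction and masses are not known exactly. Their poses are not given: they have to be found in the camera images.
- start_station: grey box, yellow guard on top, fixed; 90 x 84 x 45 mm, spans x -40..50, y -42..42 mm. Origin on the bench under it; x points away from the robot to the guard's hinge (yaw within 0.35 rad), y left, z up. Hinge axis along y at x 50, z 49 mm. Green button: 32 mm wide in a 44 mm black housing, centre x 6, y 0, top z 67 mm, pressed straight down. The blue-guarded box is 17 cm or more away
- yellow_guard (a joint): guard angle, rad: 0 shut, 2.0 at its open stop, up and away. Hood over the button; shut: x -28..48, y +-31, z 49..85 mm in the box's frame. Lifting tab: level out of its front towards the robot, x -60..-28, y +-7, mid z 75 mm, 12 mm thick, 24 mm free below. 60 g, easy hinge: let go beyond 1.3 rad it falls open within 1 s and stays, below 0.9 it falls shut
- start_button (a joint): travel of the green button under the yellow guard, m: 0 up, 0.006 fully down (5 N there, 1.5 N to start it); it springs back up when let go
- blue_guard (a joint): angle of the blue guard on the other, otherwise equal grey box, rad: 0 shut. That box stands to the left or right of the yellow-guarded one and is to be left alone

How it is judged:
By the outcome, as a careful person would: the job done as asked, in the order asked, and still so for the second after the job is handed in, with the robot touching nothing.
It also fails if it takes over 40 s, if anything falls off the work surface, if the arm or the gripper's body presses on something with over 40 N, if the wrist force passes 120 N, or if a joint passes its speed limit or range.

ROBOT

A 6-joint arm with a two-finger parallel gripper is mounted at the origin on a cart in front of the work surface, level with it; the furniture and walls round the work are solid. World frame = base frame: x ahead of the robot, y to its left, z up, the work surface at z = 0. Lengths are in m, angles in rad, forces in N, time in s.
With the tool pointing down it reaches from about 0.25 to 0.725 m from the base axis. Payload 4 kg.
Tool frame: the origin (TCP) lies at the very end of the fingers, on their centre line; the grasp point (between the pads) lies 19 mm behind it (env.grip_point_offset is the y of the grasp point in the tool frame, in m); y points along the fingers, z is the direction in which the jaws open and shut, and the axes are right-handed (so a half turn about y gives the same grasp; the last joint's range is limited). The gripper opens to 85 mm and grips with 20 to 120 N. Pads are 22 mm wide; open, the fingers measure 114 mm over their backs; the gripper's body (76 mm by 85 mm) begins 54 mm behind the grasp point. The pads swing forward as they close: fully open they stand 13 mm farther back than shut.
Start: joints at [-1.203, 0.241, 0.005, 1.335, 0, 1.571], TCP at [0.18, -0.467, 0.231] pointing down, gripper open.
Joint ranges: [-2.72, 2.72], [-1.05, 1.87], [-1.09, 1.28], [-1.99, 2.15], [-1.42, 1.44], [-3.14, 3.14]. Speed limits (rad/s): [2.79, 2.79, 3.14, 3.14, 3.14, 3.14].

INTERFACE

Orientations are given as a unit quaternion [w, x, y, z].
In Python, from plant import readout, eyes, order, env gives the robot as it stands.
- The arm moves only by the shell command python3 -m jog 'ROWS' [FORCE]. ROWS is JSON, a list that holds one entry, the list of rows, each a list of 7 numbers: the finger opening in m, from 0 to 0.0854, then the shift along the world's x, y, z in m, then the turn, a rotation vector about the world's x, y, z in degrees. A call has exactly 10 rows; each row is the pose to reach, as a shift and turn from the pose commanded when the call began; what a row does not reach only later rows make up. A row lasts 1/10 s, in which the tool goes at most 50 mm and 8.59 degrees, less where a joint would pass 70% of its speed; a pose out of reach is approached as far as the arm can. A call with a gripper value outside its range is refused whole. The fingers move at their own pace and stop on an object; FORCE is the grip in N (left out, the last holds). Time passes only in rows, so rows that repeat a pose let the fingers close, or fill a call up. It gives the time, the measured TCP pose, the force and the opening at its end, in the units of the state.
- readout.read_state(): the state, without advancing time (a new reading comes with each control period).
- eyes.snapshot(name): name is "scene" or "top" or "wrist"; returns (picture, depth): 420x560x3 uint8, blue, green, red; 420x560 float32, m along the optical axis (not along the pixel's ray), 0 where there is no reading.
- eyes.calibration(name): a dict with "intrinsics" (3x3 intrinsics, pixels), "R" (3x3) and "t" (3): a world point X has camera coordinates R X + t. Camera axes: x right, y down, z forward; pixel columns grow to the right and rows downward; lengths in m; the calibration is good to about 2 mm. A picture is of the moment at which its call begins: read the wrist's pose just before it. calibration takes no time and is no camera call; for the wrist camera it gives the pose at the moment of the call.
- order.close_job(): hands the job in, once; it reports no verdict.
The state is a dict: "time": time; "joint_positions": joint angles; "joint_vel": joint speeds; "joint_efforts": joint torques, N m; "eef_pos": TCP position; "orientation": TCP orientation; "ft_force": force on the tool from outside, world axes, zero at the start; "ft_torque": the same for the moment, N m; "opening": finger opening in m.
Only numpy, scipy, OpenCV 4.12 (cv2) and the standard library are available. Lean on these libraries where they do the work, as an engineer would, in place of code of your own. Each camera call takes 0.05 s, during which the arm holds its last target. There are 200 camera calls.

## Working session

There is one attempt and no reset: what is moved stays moved. The work goes in short steps, Python scripts to look and compute and a shell command to move; the robot and the scene stay as the last step left them, time stands still between calls to the robot, and variables do not carry over. Pictures are saved under pics/ and viewed, about 8 in all and at most 12, crops included, and the job is handed in when it is done.

```bash
ls; mkdir -p pics
python3 - <<'E'
from plant import readout, eyes, order, env
import cv2
s=readout.read_state()
print(s['time'],s['eef_pos'],s['orientation'],s['opening'],env.grip_point_offset)
for n in("scene","top"):
    p,d=eyes.snapshot(n); cv2.imwrite(f'pics/{n}0.png',p); import numpy as np; np.save(f'pics/{n}0.npy',d)
    c=eyes.calibration(n); print(n,c['intrinsics'],c['R'],c['t'])
E
```

```text
pics
0.0 [ 0.17955321 -0.46596242  0.23040029] [ 0.12917487 -0.12944467  0.69592516 -0.69443942] 0.0855253626560197 -0.0187
scene [[496.76635722   0.         278.00243921]
 [  0.         496.76635722 208.82069979]
 [  0.           0.           1.        ]] [[ 0.83898897 -0.54408827  0.0080905 ]
 [-0.36456684 -0.57307893 -0.73394248]
 [ 0.40396599  0.61282011 -0.67916345]] [-0.50683315  0.21342844  0.72306843]
top [[381.46874704   0.         271.7049851 ]
 [  0.         381.46874704 210.50568487]
 [  0.           0.           1.        ]] [[ 0.00585637 -0.99926706  0.0378292 ]
 [-0.98603417 -0.01206706 -0.16610539]
 [ 0.16644013 -0.03632811 -0.98538213]] [-0.11052506  0.57026491  0.80337913]
```

View pics/scene0.png

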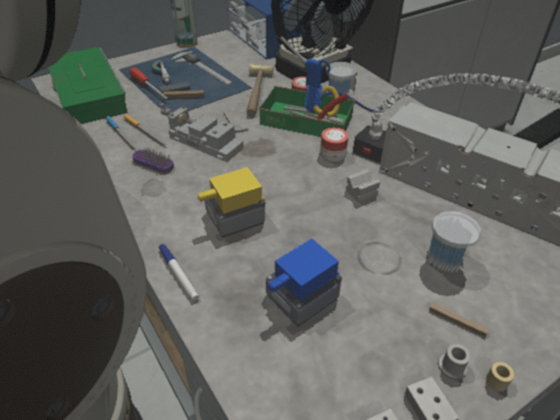

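View pics/top0.png

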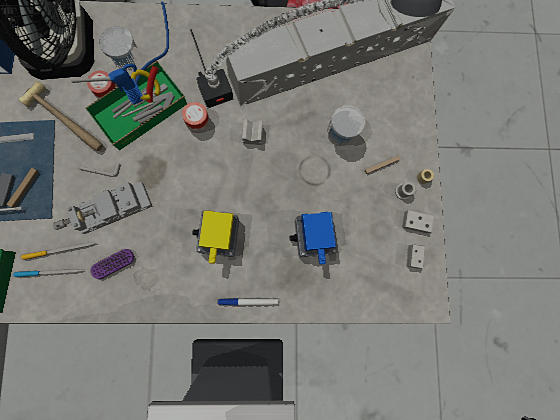

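The top view shows the yellow guard at about (217,230) with its tab at (212,256), and the blue guard at (319,231), to the right. Next I measure the yellow pixels using depth.

```bash
cat > h.py <<'E'
import numpy as np, cv2
from plant import readout, eyes, order, env
def cloud(d,c):
    K=c['intrinsics'];v,u=np.mgrid[0:d.shape[0],0:d.shape[1]]
    X=np.stack([(u-K[0,2])/K[0,0]*d,(v-K[1,2])/K[1,1]*d,d],-1)
    return (X-c['t'])@c['R']
E
python3 - <<'E'
from h import *
for n in("top","scene"):
    p=cv2.imread(f'pics/{n}0.png');d=np.load(f'pics/{n}0.npy');c=eyes.calibration(n);X=cloud(d,c)
    h=cv2.cvtColor(p,cv2.COLOR_BGR2HSV)
    for col,lo,hi in(("yellow",20,35),("blue",105,125)):
        m=cv2.inRange(h,(lo,150,60),(hi,255,255))
        box={'top':((190,205,345,275)),'scene':((190,160,350,330))}[n]
        mm=np.zeros_like(m);mm[box[1]:box[3],box[0]:box[2]]=m[box[1]:box[3],box[0]:box[2]]
        P=X[(mm>0)&(d>0)]
        T=P[(P[:,2]>.079)&(P[:,2]<.092)]
        r=cv2.minAreaRect((T[:,:2]*1000).astype(np.float32))
        print(n,col,len(P),'z top',np.median(T[:,2]),'rect mm',r, 'z pct',np.percentile(P[:,2],[1,50,99]).round(3))
        # remaining low-z front = tab
        i=np.argsort(P[:,0])[:12]; print('  front pts',P[i].mean(0).round(4),P[:,0].min())
E
python3 - <<'E'
import cv2
p=cv2.imread('pics/top0.png')[200:275,180:350];q=cv2.imread('pics/scene0.png')[155:330,185:355]
a=cv2.resize(p,(680,300),interpolation=cv2.INTER_CUBIC);cv2.imwrite('pics/crop0.png',a)
E
```

```text
top yellow 1190 z top 0.0839357305773562 rect mm ((508.2276611328125, 16.826189041137695), (61.99457550048828, 107.29930114746094), 83.87064361572266) z pct [0.062 0.084 0.087]
  front pts [0.4555 0.0215 0.0791] 0.4531497774129342
top blue 1160 z top 0.08383117808043322 rect mm ((507.9022521972656, -206.13343811035156), (107.79322814941406, 62.26191711425781), 6.28290319442749) z pct [0.046 0.084 0.087]
  front pts [ 0.4561 -0.2118  0.0797] 0.4546686343112173
scene yellow 928 z top 0.08505551921925511 rect mm ((504.6258239746094, 15.76308822631836), (59.87010192871094, 105.29549407958984), 83.63331604003906) z pct [0.08  0.085 0.087]
  front pts [0.4555 0.0205 0.0805] 0.451919599670397
scene blue 1691 z top 0.08482805699101953 rect mm ((505.3670654296875, -207.6373291015625), (105.42945861816406, 60.854129791259766), 6.496388912200928) z pct [0.079 0.085 0.087]
  front pts [ 0.4531 -0.2121  0.0795] 0.45218214515901856
```

View pics/crop0.png

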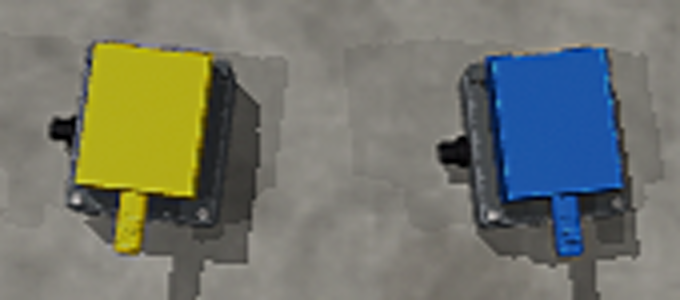

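```bash
cat >> h.py <<'E'
from scipy.spatial.transform import Rotation as Rot
YAW=-0.108; O=np.array([.5124,.0157,0]); RS=Rot.from_euler('z',YAW)
W=lambda x,y,z: O+RS.apply([x/1e3,y/1e3,z/1e3])
def tool(p):  # tool pitched p deg below horizontal, jaws along station y
    p=np.radians(p); y=np.array([np.cos(p),0,-np.sin(p)]); z=np.array([0,1,0.])
    return [RS*Rot.from_matrix(np.stack([np.cross(y,s*z),y,s*z],1)) for s in(1,-1)]
def cur():
    s=readout.read_state(); q=s['orientation']; return np.array(s['eef_pos']),Rot.from_quat([*q[1:],q[0]]),s
E
cat > plan.py <<'E'
from h import *
p0,R0,s=cur(); print(p0,R0.as_matrix().round(3).tolist())
for p in(50,90):
    for T in tool(p): print(p,(T*R0.inv()).as_rotvec(degrees=True).round(1))
p=np.radians(50);d=np.array([np.cos(p),-np.sin(p)]);n=np.array([np.sin(p),np.cos(p)])
for th in(0,10,20,30,40,50,60,70,80,90,100):
    t=np.radians(th);M=np.array([[np.cos(t),np.sin(t)],[-np.sin(t),np.cos(t)]])
    c=np.array([50,49])
    tip=(c+M@[-110,20]+15*d-11*n) if th<=40 else c+M@[-95,20]-11*n
    w=W(tip[0],0,tip[1]); print(th,tip.round(1),w.round(4))
E
python3 plan.py
```

```text
[ 0.17957431 -0.46602459  0.23048303] [[-0.933, -0.001, 0.36], [-0.36, 0.002, -0.933], [0.0, -1.0, -0.002]]
50 [-53.7  -7.2 144.6]
50 [  5.1 -40.  -26.2]
90 [  0.   -0.2 152.7]
90 [ -0.1  -0.  -27.3]
0 [-58.8  50.4] [0.454  0.022  0.0504]
10 [-53.6  69.2] [0.4591 0.0215 0.0692]
20 [-45.3  86.9] [0.4674 0.0206 0.0869]
30 [-34.  102.8] [0.4786 0.0194 0.1028]
40 [-20.2 116.5] [0.4923 0.0179 0.1165]
50 [ -4.2 127.6] [0.5083 0.0161 0.1276]
60 [ 11.4 134.2] [0.5237 0.0145 0.1342]
70 [ 27.9 138. ] [0.5401 0.0127 0.138 ]
80 [ 44.8 139. ] [0.5569 0.0109 0.139 ]
90 [ 61.6 136.9] [0.5736 0.0091 0.1369]
100 [ 77.8 132. ] [0.5897 0.0073 0.132 ]
```

```bash
python3 -m jog '[[[0,0.02,0.045,0,0,0,-3],[0,0.04,0.09,0,0,0,-6],[0,0.06,0.135,0,0,-4,-9],[0,0.08,0.18,0,1,-9,-12],[0,0.1,0.225,0,2,-14,-15],[0,0.12,0.27,0,2,-19,-18],[0,0.14,0.315,0,3,-24,-21],[0,0.16,0.36,0,3,-30,-23],[0,0.18,0.405,0,4,-35,-25],[0,0.2,0.45,0,5.1,-40,-26.2]]]' 40; python3 plan.py | head -5; python3 -c "
from h import *;print(np.round(cur()[2]['joint_positions'],3))"
```

```text
time: 1.1
eef_pos: [0.3759, -0.0344, 0.2322]
orientation: [-0.213, -0.274, -0.652, 0.674]
ft_force: [0.7, -0.1, -0.3]
opening: 0.0001
[ 0.37589913 -0.03442992  0.23221811] [[-0.759, 0.644, -0.091], [0.069, -0.06, -0.996], [-0.647, -0.762, 0.001]]
50 [-115.    11.6  137. ]
50 [ 0.1  0.3 -1. ]
90 [-61.4   6.2 168.1]
90 [ 4.1 40.1 -0.9]
[-9.000e-02 -5.480e-01 -8.820e-01  5.330e-01 -1.000e-03  3.142e+00]
```

```bash
sed -i 's/11\*n/14.5*n/g' plan.py; python3 -m jog '[[[0,0,0.006,-0.008,-5.5,0.5,6.5],[0,0,0.012,-0.016,-11,1,13],[0,0,0.018,-0.024,-16.5,1.5,19.5],[0,0,0.024,-0.032,-22,2,26],[0,0,0.03,-0.04,-27.5,2.5,32.5],[0,0,0.036,-0.048,-33,3,39],[0,0,0.042,-0.056,-38.5,3.5,45.5],[0,0,0.048,-0.064,-44,4,52],[0,0,0.054,-0.072,-49.5,4.5,58.5],[0,0,0.06,-0.08,-55,5,65]]]'; python3 plan.py ; python3 -c "
from h import *;print(np.round(cur()[2]['joint_positions'],3))"
```

```text
time: 2.1
eef_pos: [0.3751, 0.0239, 0.1505]
orientation: [-0.597, 0.257, -0.333, 0.683]
ft_force: [0.1, -0.3, 1.0]
opening: 0.0004
[0.37513613 0.02387024 0.15054374] [[-0.156, 0.645, 0.748], [-0.987, -0.066, -0.149], [-0.047, -0.761, 0.647]]
50 [-60.4   6.7  71.5]
50 [ 55.2  -5.5 -65.9]
90 [-29.6  34.   89.5]
90 [ 33.5  29.1 -82.3]
0 [-61.5  48.2] [0.4513 0.0223 0.0482]
10 [-56.3  67. ] [0.4564 0.0218 0.067 ]
20 [-48.   84.6] [0.4647 0.0209 0.0846]
30 [-36.7 100.5] [0.4759 0.0197 0.1005]
40 [-22.9 114.2] [0.4897 0.0182 0.1142]
50 [ -6.9 125.3] [0.5056 0.0164 0.1253]
60 [  8.7 132. ] [0.5211 0.0148 0.132 ]
70 [ 25.2 135.8] [0.5374 0.013  0.1358]
80 [ 42.1 136.7] [0.5542 0.0112 0.1367]
90 [ 58.9 134.7] [0.5709 0.0094 0.1347]
100 [ 75.1 129.8] [0.587  0.0076 0.1298]
[ 0.24  -0.401 -1.063  0.232 -0.219  1.907]
```

```bash
python3 -m jog '[[[0,0,0,-0.015,-1,0,1],[0,0,0,-0.03,-2.5,0,3],[0,0.008,0,-0.04,-2.5,0,3],[0,0.018,-0.001,-0.05,-2.5,0,3],[0,0.029,-0.001,-0.06,-2.5,0,3],[0,0.04,-0.001,-0.072,-2.5,0,3],[0,0.05,-0.001,-0.084,-2.5,0,3],[0,0.06,-0.002,-0.096,-2.5,0,3],[0,0.07,-0.002,-0.106,-2.5,0,3],[0,0.074,-0.002,-0.11,-2.5,0,3]]]'
python3 - <<'E'
from h import *
p,R,s=cur();print(p,R.as_matrix()[:,1],np.round(s['joint_positions'],3))
a,_=eyes.snapshot('scene'); b,_=eyes.snapshot('top')
a=cv2.resize(a[130:290,130:330],(600,480),interpolation=cv2.INTER_CUBIC)
cv2.imwrite('pics/s1.png',a)
E
```

```text
time: 3.1
eef_pos: [0.462, 0.0247, 0.0473]
orientation: [-0.604, 0.283, -0.318, 0.674]
ft_force: [0.6, 0.4, -0.6]
opening: -0.0001
[0.46203035 0.02469216 0.04728402] [ 0.63420723 -0.06812275 -0.77015614] [ 0.167  0.155 -1.087 -0.344 -0.173  1.789]
```

View pics/s1.png

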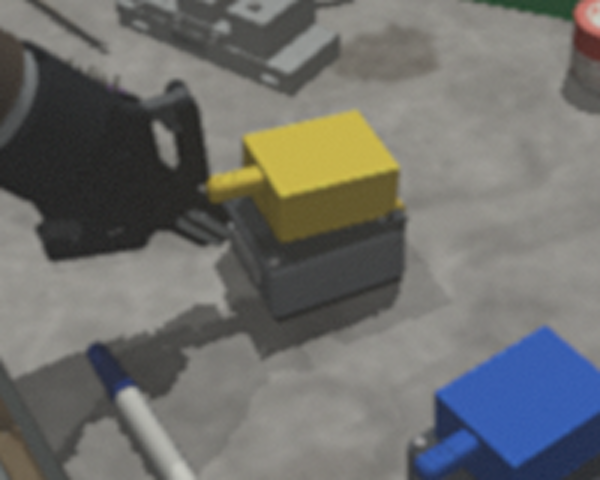

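```bash
python3 -m jog '[[[0,0,-0.002,0.01,0,0,0],[0,0.001,-0.003,0.02,0,0,0],[0,0.004,-0.003,0.03,0,0,0],[0,0.008,-0.003,0.038,0,0,0],[0,0.012,-0.004,0.046,0,0,0],[0,0.018,-0.004,0.054,0,0,0],[0,0.025,-0.004,0.062,0,0,0],[0,0.032,-0.005,0.069,0,0,0],[0,0.04,-0.006,0.075,0,0,0],[0,0.04,-0.006,0.075,0,0,0]]]'
python3 - <<'E'
from h import *
p,R,s=cur();print(p,R.as_matrix()[:,1],np.round(s['joint_positions'],3))
a,_=eyes.snapshot('scene')
a=cv2.resize(a[130:290,130:330],(600,480),interpolation=cv2.INTER_CUBIC)
cv2.imwrite('pics/s2.png',a)
E
```

```text
time: 4.2
eef_pos: [0.5047, 0.0186, 0.1258]
orientation: [-0.605, 0.28, -0.316, 0.675]
ft_force: [-0.2, 0.3, -0.1]
opening: 0.0
[0.50470835 0.01864209 0.12583189] [ 0.63957088 -0.06813844 -0.76570637] [ 0.126 -0.012 -0.895  0.003 -0.148  1.758]
```

View pics/s2.png

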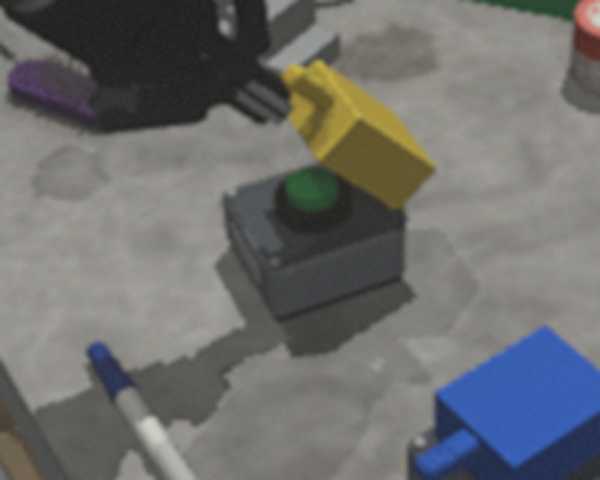

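The green button is exposed and the guard is at about 45–50°, resting on the fingertip under its tab. I carry on along the arc.

```bash
python3 -m jog '[[[0,0.008,-0.001,0.004,0,0,0],[0,0.016,-0.002,0.007,0,0,0],[0,0.024,-0.002,0.009,0,0,0],[0,0.032,-0.003,0.011,0,0,0],[0,0.041,-0.004,0.012,0,0,0],[0,0.05,-0.005,0.012,0,0,0],[0,0.059,-0.006,0.012,0,0,0],[0,0.068,-0.007,0.011,0,0,0],[0,0.078,-0.008,0.009,0,0,0],[0,0.085,-0.009,0.008,0,0,0]]]'
python3 - <<'E'
from h import *
p,R,s=cur();print(p,R.as_matrix()[:,1],np.round(s['joint_positions'],3))
a,_=eyes.snapshot('scene')
a=cv2.resize(a[130:290,130:330],(600,480),interpolation=cv2.INTER_CUBIC)
cv2.imwrite('pics/s3.png',a)
E
```

```text
time: 5.25
eef_pos: [0.5886, 0.0095, 0.1315]
orientation: [-0.604, 0.281, -0.317, 0.675]
ft_force: [0.4, -0.1, -0.5]
opening: -0.0
[0.58856474 0.00952663 0.13153046] [ 0.63650573 -0.0682673  -0.76824478] [ 0.076  0.133 -0.708  0.043 -0.117  1.719]
```

View pics/s3.png

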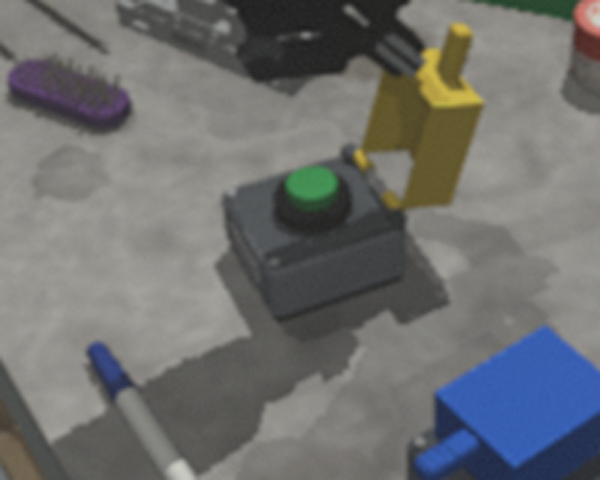

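```bash
python3 -m jog '[[[0,-0.025,0.002,0.008,0,0,0],[0,-0.05,0.003,0.015,0,0,0],[0,-0.08,0.004,0.025,0,0,0],[0,-0.1,0.005,0.035,1,7,0],[0,-0.1,0.005,0.04,2,14,0],[0,-0.1,0.005,0.04,2,21,0],[0,-0.1,0.005,0.04,3,28,0],[0,-0.1,0.005,0.04,4,35,0],[0,-0.1,0.005,0.04,4,40,0],[0,-0.1,0.005,0.04,4,40,0]]]'
python3 - <<'E'
from h import *
p,R,s=cur();print(p,R.as_matrix().round(3).tolist(),np.round(s['joint_positions'],3))
print('target',W(6,0,67))
for n in('scene','top'):
    a,d=eyes.snapshot(n);X=cloud(d,eyes.calibration(n))
    h=cv2.cvtColor(a,cv2.COLOR_BGR2HSV);m=cv2.inRange(h,(45,100,40),(85,255,255))>0
    P=X[m&(d>0)];P=P[(abs(P[:,0]-.518)<.04)&(abs(P[:,1]-.015)<.04)&(P[:,2]>.05)&(P[:,2]<.08)]
    print(n,len(P)); 
    if len(P): T=P[P[:,2]>np.median(P[:,2])-.004];print((T.min(0)+T.max(0))/2,T.mean(0),np.median(P[:,2]),np.ptp(T,0))
    h=cv2.inRange(h,(20,120,40),(35,255,255))>0
    P=X[h&(d>0)];P=P[(abs(P[:,0]-.6)<.12)&(abs(P[:,1])<.06)];print('yellow',len(P),P.min(0),P.max(0))
    if n=='scene': cv2.imwrite('pics/s4.png',cv2.resize(a[130:290,130:330],(600,480),interpolation=cv2.INTER_CUBIC))
E
```

```text
time: 6.3
eef_pos: [0.4899, 0.0144, 0.1708]
orientation: [0.468, -0.474, 0.528, -0.526]
ft_force: [0.9, 1.0, -0.3]
opening: -0.0001
[0.48993392 0.01443891 0.1708369 ] [[-0.112, -0.009, 0.994], [-0.994, -0.004, -0.112], [0.005, -1.0, -0.008]] [ 0.032  0.264 -0.126  1.19  -0.004  1.715]
target [0.51836504 0.01505326 0.067     ]
scene 159
[0.51809973 0.01569165 0.06627111] [0.51722978 0.01352604 0.06679356] 0.06707164068067506 [0.02995845 0.029475   0.00625378]
yellow 1434 [ 0.555662   -0.02721488  0.03798958] [0.63081251 0.04209593 0.1420818 ]
top 0
yellow 564 [ 0.53171859 -0.02576955 -0.0025742 ] [0.63691645 0.02951574 0.47595071]
```

View pics/s4.png

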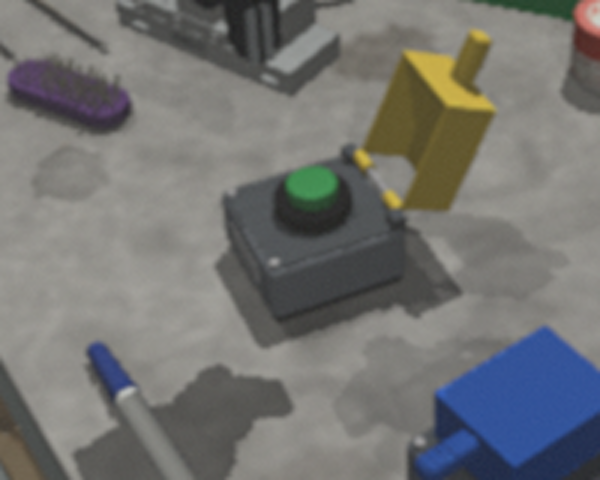

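The guard stands open by itself and nothing is touching it. The button measures (0.518, 0.015), top z 0.067, which matches the given geometry. Next I move over it and down.

```bash
python3 -m jog '[[[0,0.014,0.0005,-0.01,0,0,0],[0,0.028,0.001,-0.02,0,0,0],[0,0.028,0.001,-0.04,0,0,0],[0,0.028,0.001,-0.06,0,0,0],[0,0.028,0.001,-0.075,0,0,0],[0,0.028,0.001,-0.085,0,0,0],[0,0.028,0.001,-0.092,0,0,0],[0,0.028,0.001,-0.096,0,0,0],[0,0.028,0.001,-0.098,0,0,0],[0,0.028,0.001,-0.098,0,0,0]]]'
```

```text
time: 7.4
eef_pos: [0.5159, 0.0157, 0.0742]
orientation: [0.469, -0.474, 0.528, -0.527]
ft_force: [-0.2, -0.8, -0.3]
opening: -0.0003
```

```bash
python3 -m jog '[[[0,0,0,-0.001,0,0,0],[0,0,0,-0.002,0,0,0],[0,0,0,-0.003,0,0,0],[0,0,0,-0.004,0,0,0],[0,0,0,-0.005,0,0,0],[0,0,0,-0.006,0,0,0],[0,0,0,-0.007,0,0,0],[0,0,0,-0.008,0,0,0],[0,0,0,-0.008,0,0,0],[0,0,0,-0.008,0,0,0]]]'
```

```text
time: 8.4
eef_pos: [0.5157, 0.0156, 0.066]
orientation: [0.469, -0.474, 0.528, -0.526]
ft_force: [-1.1, -0.7, 1.8]
opening: 0.0001
```

```bash
python3 -m jog '[[[0,0,0,-0.001,0,0,0],[0,0,0,-0.002,0,0,0],[0,0,0,-0.003,0,0,0],[0,0,0,-0.004,0,0,0],[0,0,0,-0.005,0,0,0],[0,0,0,-0.005,0,0,0],[0,0,0,-0.005,0,0,0],[0,0,0,-0.005,0,0,0],[0,0,0,-0.005,0,0,0],[0,0,0,-0.005,0,0,0]]]'; python3 -c "
from h import *
print(np.mean([cur()[2]['ft_force'] for _ in range(5)],0))"
```

```text
time: 9.4
eef_pos: [0.5157, 0.0156, 0.0611]
orientation: [0.469, -0.474, 0.528, -0.526]
ft_force: [-1.9, 0.1, 5.7]
opening: 0.0
[-1.89832885  0.11197431  5.66086272]
```

```bash
python3 -m jog '[[[0,0,0,-0.0005,0,0,0],[0,0,0,-0.001,0,0,0],[0,0,0,-0.0015,0,0,0],[0,0,0,-0.0015,0,0,0],[0,0,0,-0.0015,0,0,0],[0,0,0,-0.0015,0,0,0],[0,0,0,-0.0015,0,0,0],[0,0,0,-0.0015,0,0,0],[0,0,0,-0.0015,0,0,0],[0,0,0,-0.0015,0,0,0]]]'
```

```text
time: 10.4
eef_pos: [0.5158, 0.0156, 0.0609]
orientation: [0.469, -0.474, 0.528, -0.527]
ft_force: [-5.6, -0.5, 14.0]
opening: 0.0004
```

The tip stopped at z 0.061 (67 − 6 mm) and the force rose from 5.7 to 14 N, so the button is on its stop. I let it up.

```bash
python3 -m jog '[[[0,0,0,0.004,0,0,0],[0,0,0,0.01,0,0,0],[0,0,0,0.02,0,0,0],[0,-0.01,0,0.04,0,0,0],[0,-0.03,0,0.06,0,0,0],[0,-0.05,0,0.08,0,0,0],[0,-0.08,0,0.1,0,0,0],[0,-0.1,0,0.11,0,0,0],[0,-0.1,0,0.11,0,0,0],[0,-0.1,0,0.11,0,0,0]]]'
python3 - <<'E'
from h import *
p,R,s=cur();print(p,s['ft_force'])
a,d=eyes.snapshot('scene');X=cloud(d,eyes.calibration('scene'))
h=cv2.cvtColor(a,cv2.COLOR_BGR2HSV)
def sel(lo,hi,c,r,z):
    m=cv2.inRange(h,lo,hi)>0;P=X[m&(d>0)];return P[(abs(P[:,0]-c[0])<r)&(abs(P[:,1]-c[1])<r)&(P[:,2]>z)]
P=sel((45,100,40),(85,255,255),(.518,.015),.04,.05);print('button z',np.median(P[:,2]))
P=sel((20,120,40),(35,255,255),(.6,.01),.12,.03);print('yellow',P.min(0),P.max(0))
P=sel((105,150,60),(125,255,255),(.505,-.207),.1,.03);print('blue',P.min(0),P.max(0),np.median(P[:,2]))
cv2.imwrite('pics/s5.png',cv2.resize(a[100:340,130:410],(700,600),interpolation=cv2.INTER_CUBIC))
E
```

```text
time: 11.4
eef_pos: [0.4163, 0.0157, 0.1698]
orientation: [0.469, -0.474, 0.527, -0.527]
ft_force: [-0.3, 0.4, 0.2]
opening: -0.0002
[0.41632197 0.01566208 0.16975264] [-0.30910501  0.39887407  0.15957997]
button z 0.06688480634538632
yellow [ 0.55584241 -0.02767607  0.0396594 ] [0.6322485  0.04241751 0.14195185]
blue [ 0.45273964 -0.23935391  0.05260964] [ 0.56050871 -0.17257004  0.08804686] 0.08480436815622874
```

View pics/s5.png

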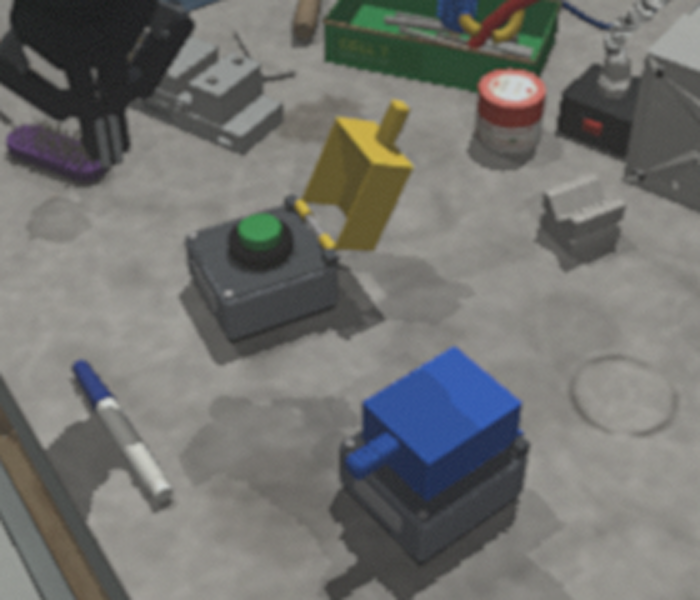

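The yellow guard is open, the button is back up at z 0.067, the blue guard is shut and the gripper is clear. I hand in.

```bash
python3 -c "
from plant import order;print(order.close_job())"
```

```text
the job is handed in; nothing more can be done
None
```

I started the dust extractor from the yellow-guard station and handed the job in at about 11.5 s. The hand-in returns no verdict.

- **Guard:** I hooked the closed fingertips under the yellow tab and carried the guard up past 90°. It then fell open and stayed open by itself.
- **Button:** I pressed it straight down. The tip stopped at z 0.061 m, which is the full 6 mm of travel, and the force rose from 5.7 N to 14 N at the stop.
- **Last checks:** The button is back up at z 0.067 m, the yellow guard is open, and the blue guard is shut with its top at z 0.085 m. The gripper is clear with no force on it.

Some things did not go quite as planned:
- **Joint 6:** it read 3.142 once, right at its ±3.14 limit, during the first approach. I turned it back away from there.
- **Joint 3:** it reached −1.087 against its limit of −1.09 while reaching under the tab, so the tip ended about 1 cm from the intended spot. It touched nothing there, and the hook still worked.
- **Top camera:** it did not see the button when I measured it, so the button and final checks rest on the scene camera alone.

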